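# Rake the washed dowels into the draining tray's grooves

## Robot

A 7-joint arm with a two-finger parallel gripper is mounted at the origin on a cart in front of the work surface, level with it; the furniture and walls round the work are solid. World frame = base frame: x ahead of the robot, y to its left, z up, the work surface at z = 0. Lengths are in m, angles in rad, forces in N, time in s.
With the tool pointing down it reaches from about 0.4 to 0.875 m from the base axis. Payload 4.4 kg.
Tool frame: the origin (TCP) lies midway between the tips of the shut fingers; the grasp point (between the pads) lies 19 mm behind it (bot.tcp_to_grasp is the distance from the TCP to the grasp point, in m); z points along the fingers, y is the line along which they close (so a half turn about z gives the same grasp; the last joint's range is limited). The gripper opens to 85 mm and grips with 20 to 120 N. Pads are 22 mm wide; open, the fingers measure 114 mm over their backs; the gripper's body (76 mm by 85 mm) begins 54 mm behind the grasp point. The pads swing forward as they close: fully open they stand 13 mm farther back than shut.
Start: joints at [1.063, 0.628, 0.038, 1.517, -0.027, 0.996, -0.02], TCP at [0.278, -0.588, 0.231] pointing down, gripper open.
Joint ranges: [-3.06, 3.06], [-0.37, 2.12], [-1.25, 1.32], [0.18, 2.47], [-1.1, 4.24], [0.23, 1.98], [-2.94, 2.94]. Speed limits (rad/s): [2.57, 2.57, 3.14, 3.14, 3.14, 3.14, 3.14].

## Interface

Orientations are given as a 3x3 rotation matrix whose columns are the frame's x, y, z axes.
In Python, from cell import get_state, eyes, ticket, bot gives the robot as it stands.
- The arm moves only by the shell command python3 -m inch 'ROWS' [OPENING] [FORCE]. ROWS is JSON, a list that holds one entry, the list of rows, each a list of 4 numbers: the shift along the tool's x, y, z in mm, then the turn about the tool's z in degrees. In form: [[[tx, ty, tz, twist], ...]]. A call has exactly 5 rows; each row is the pose to reach, as a shift and turn from the pose commanded when the call began, along the tool's axes at that moment; what a row does not reach only later rows make up. A row lasts 1/12 s, in which the tool goes at most 41.7 mm and 7.16 degrees, less where a joint would pass 70% of its speed; a pose out of reach is approached as far as the arm can. A call with a gripper value outside its range is refused whole. OPENING is the closure, from -1 (fully open) to 1 (shut), set as the call begins (- or left out, the last holds). The fingers move at their own pace and stop on an object; FORCE is the grip in N (left out, the last holds). Time passes only in rows, so rows that repeat a pose let the fingers close, or fill a call up. It gives the time, the measured TCP pose, the force, the opening and the grip force at its end, in the units of the state.
- get_state(): the state, without advancing time (a new reading comes with each control period).
- eyes.capture(name): name is "scene" or "side" or "wrist"; returns a dict with "img" (420x560x3 uint8, red, green, blue), "z_map" (420x560 float32, m along the optical axis (not along the pixel's ray), 0 where there is no reading), "fx", "fy", "cx", "cy" (pixels), "camera_from_world" (4x4, takes a point from world to camera coordinates); the wrist camera has in their place "mount" (4x4, takes a point from camera to tool coordinates, whose origin is the TCP and whose axes are the flange's). Camera axes: x right, y down, z forward; pixel columns grow to the right and rows downward; lengths in m; the calibration is good to about 2 mm. A picture is of the moment at which its call begins: read the wrist's pose just before it.
- ticket.hand_in(): hands the job in; it is judged then, once.
Trained networks look in the newest picture that a camera, given by its name, has taken for a name from the list of things; names that differ only in an ending like _2 or _b are one class to them, and where a whole thing is asked for, a point or a joint stands for the part that bears it (a point fixed in the world has none). Each returns a list of dicts, best first, with "p" (0 to 1); they miss things now and then, are a little off and sometimes report something else, mostly with a low value. They report only what shows in the picture. A call takes as long as a camera call. They do not tell look-alikes from the thing itself.
- eyes.regions_of(camera, query): "pixels" (420x560 bool, what is visible of it).
- eyes.spot_point(camera, query): "location" ([x, y, z] in m, in world coordinates, good to about 4 mm: a listed point, or the origin of a listed thing).
The state is a dict: "time": time; "joints": joint angles; "joint_velocities": joint speeds; "effort": joint torques, N m; "tcp_pos": TCP position; "tcp_rot": TCP orientation; "ft_force": force on the tool from outside, world axes, zero at the start; "ft_torque": the same for the moment, N m; "gripper_width": opening from 0.0 (shut) to 1.0 (fully open); "grasp_force": force on a finger pad.
Only numpy, scipy, OpenCV 4.12 (cv2) and the standard library are available. Lean on these libraries where they do the work, as an engineer would, in place of code of your own. Each camera call takes 0.05 s, during which the arm holds its last target. There are 200 camera calls.

## Task

The washed wrapping dowels lie criss-cross in the grooved draining tray, partly under the riser. Take the rake from its rest and comb it through the tray until all five dowels lie in the grooves, each in its own, without touching the dowels with the gripper; then lay the rake back in its rest and let go. Do not knock over or shove the jars, the beaker and the brush that stand around, and do not bump the riser with arm or rake.

Things in the scene. Friction and masses are not known exactly. Their poses are not given: they have to be found in the camera images.
- tray: grey draining tray, fixed, 272 (x) x 176 (y) mm. Origin: centre of its underside, on the table; x points away from the robot, under the riser; y along its 7 grooves, centred at x = -90, -60 .. 90 mm (pitch 30), 22 mm wide, 156 long, floors at z = 6 mm. The 8 mm ridges between end at z = 23 mm: a dowel down in a groove (axis at z = 15 mm) is flush with them
- tray_back (a point): middle of the inner face of the tray's back wall at ridge height (tray x = 126, y = 0, z = 23 mm); end walls are 45 mm high. In front of it is a flat strip, x = 101..126 mm, level with the ridges; in its corners (x = 104..126 mm, beyond 58 mm either side of the middle) raised stops halt the dowels at x = 95 mm, so the tines, passing between the stops, can always come down behind them
- tray_front (a point): the same at the front wall (tray x = -126, y = 0, z = 23 mm): flat strip x = -126..-101 mm and two corner stops that halt the dowels at x = -95 mm. If a stroke jams (more than some 12 N), lift the rake out and comb back from the other end. Axes as the tray's
- tray_rail (a point): middle of the top of the left side wall (tray x = 0, y = 83, z = 51 mm). Both long side walls (10 mm thick, inner faces at y = 78 and -78 mm) are 51 mm high and serve as rails on which the rake's bar can ride
- riser: bench riser, fixed over the rear half of the tray: board 190 deep (x) x 320 wide (y) x 14 mm on two wire legs (12 mm thick, at y = +-142 mm), its underside 250 mm above the table, with a wire rail 52 mm above that along its front and back edges. Origin on the table under the middle of its front edge; x away from the robot as the tray's within 0.02 rad. Three loose jars stand on it
- riser_edge (a point): middle of the lower front edge of the riser's board, 250 mm above the table, over tray x = 22 to 32 mm. A gripper held upright hits the board or its rail before the rake reaches the tray's back wall; leaning back along the rake's handle, about 40 degrees, it stays clear
- rake: wooden rake, 0.11 to 0.16 kg. Origin: centre of its round cross bar (16 mm thick, 190 mm long, along y). Seven steel tines, 6 mm thick, 15 mm apart (y = -45..45 mm), point along -z. The handle rises from the bar's middle leaning 40 degrees from z towards -x (direction -0.643, 0, 0.766): an 18 mm round neck, then from 143 to 218 mm a flat-sided light block, 22 mm wide in y, 28 mm deep
- rake_grip (a point): middle of the rake's grip block, 185 mm along the handle from the bar (-119, 0, 142 mm in the rake's frame). Pinch its 22 mm width here, fingers pointing down along the handle. Axes as the rake's
- rake_tips (a point): middle of the line of tine tips, 32 mm below the bar's centre. With the bar lying on the tray's rails (bar centre 59 mm above the table) the tips pass 4 mm above the ridges and above dowels already down, and push those still lying on top, which turn parallel to the bar and drop into the next free groove
- rest: rake rest, fixed: dark wooden base 145 x 190 x 12 mm with two wire V cradles for the bar at y = +-81 mm and a wire fork under the neck 100 mm along the handle (24 mm wide inside at its bottom, 48 mm at its tips, 152 mm above the table). Origin on the table under the bar; axes parallel to those of the rake lying in it. The rake lifts straight up out of it and goes straight down into it
- rest_seat (a point): where the rake's origin lies when the rake is in its rest: 62 mm above the table, the rake's axes parallel to the rest's
- jar_a: white jar with a pink lid, 57 x 66 mm high, loose on the riser; bystander; origin at the centre of its underside
- jar_b: white jar with a yellow lid, 57 x 66 mm high, loose on the riser; bystander; origin at the centre of its underside
- jar_c: white jar with a green lid, 57 x 66 mm high, loose on the riser; bystander; origin at the centre of its underside
- green_beaker: green beaker, 78 mm wide, 109 mm high, loose; bystander; origin at the centre of its underside
- black_jar: black jar, 70 mm wide, 90 mm high, loose, between the rest and the tray; bystander; origin at the centre of its underside
- purple_brush: purple nail brush, 30 x 86 x 55 mm, loose; bystander; origin at the centre of its underside
- dowel_1: wooden dowel (light wood), round, 18 mm in diameter and 140 mm long, 24 to 42 g, wet and slippery like the tray; origin at its centre, its length along its own y axis. Starts askew on top of the ridges, flat across them
- dowel_2: wooden dowel (darker wood), round, 18 mm in diameter and 140 mm long, 24 to 42 g, wet and slippery like the tray; origin at its centre, its length along its own y axis. Starts askew on top of the ridges, flat across them
- dowel_3: wooden dowel (light wood), round, 18 mm in diameter and 140 mm long, 24 to 42 g, wet and slippery like the tray; origin at its centre, its length along its own y axis. Starts askew on top of the ridges, flat across them
- dowel_4: wooden dowel (darker wood), round, 18 mm in diameter and 140 mm long, 24 to 42 g, wet and slippery like the tray; origin at its centre, its length along its own y axis. Starts askew on top of the ridges, lying across two other dowels, its top up to 60 mm above the table
- dowel_5: wooden dowel (light wood), round, 18 mm in diameter and 140 mm long, 24 to 42 g, wet and slippery like the tray; origin at its centre, its length along its own y axis. Starts askew on top of the ridges, lying across two other dowels, its top up to 60 mm above the table
Not all that is in view belongs to the job. Leave any turquoise look-alike of the dowel_5 alone.

How it is judged:
On the way, in this order (a step that is already met when the one before it is completed fails the run):
1. the rake is lifted out of its rest (distance between rake and rest_seat above 0.06 m), for 0.1 s.
2. with the rake out of its rest, all five dowels lie in the grooves (z of dowel_1 in the frame of tray between 0.01 and 0.0175 m and x of dowel_1 in the frame of tray between -0.102 and 0.102 m and y of dowel_1 in the frame of tray between -0.02 and 0.02 m and angle between the y axis of each of dowel_1, dowel_2, dowel_3, dowel_4, dowel_5 and the y axis of tray, either way round below 0.12 rad and z of dowel_2 in the frame of tray between 0.01 and 0.0175 m and x of dowel_2 in the frame of tray between -0.102 and 0.102 m and y of dowel_2 in the frame of tray between -0.02 and 0.02 m and z of dowel_3 in the frame of tray between 0.01 and 0.0175 m and x of dowel_3 in the frame of tray between -0.102 and 0.102 m and y of dowel_3 in the frame of tray between -0.02 and 0.02 m and z of dowel_4 in the frame of tray between 0.01 and 0.0175 m and x of dowel_4 in the frame of tray between -0.102 and 0.102 m and y of dowel_4 in the frame of tray between -0.02 and 0.02 m and z of dowel_5 in the frame of tray between 0.01 and 0.0175 m and x of dowel_5 in the frame of tray between -0.102 and 0.102 m and y of dowel_5 in the frame of tray between -0.02 and 0.02 m and distance between rake and rest_seat above 0.06 m), for 0.2 s.
At the end, for the whole second after the job is handed in: Each dowel lies still on a groove floor inside the tray (axis 10 to 17.5 mm above the tray's underside, within 0.12 rad of the grooves); the rake lies still in its rest, its origin within 10 mm of the seat, level and parallel to the rest within 0.12 rad (z of dowel_1 in the frame of tray between 0.01 and 0.0175 m and x of dowel_1 in the frame of tray between -0.102 and 0.102 m and y of dowel_1 in the frame of tray between -0.02 and 0.02 m and angle between the y axis of each of dowel_1, dowel_2, dowel_3, dowel_4, dowel_5 and the y axis of tray, either way round below 0.12 rad and z of dowel_2 in the frame of tray between 0.01 and 0.0175 m and x of dowel_2 in the frame of tray between -0.102 and 0.102 m and y of dowel_2 in the frame of tray between -0.02 and 0.02 m and z of dowel_3 in the frame of tray between 0.01 and 0.0175 m and x of dowel_3 in the frame of tray between -0.102 and 0.102 m and y of dowel_3 in the frame of tray between -0.02 and 0.02 m and z of dowel_4 in the frame of tray between 0.01 and 0.0175 m and x of dowel_4 in the frame of tray between -0.102 and 0.102 m and y of dowel_4 in the frame of tray between -0.02 and 0.02 m and z of dowel_5 in the frame of tray between 0.01 and 0.0175 m and x of dowel_5 in the frame of tray between -0.102 and 0.102 m and y of dowel_5 in the frame of tray between -0.02 and 0.02 m and distance between rake and rest_seat below 0.01 m and angle between rake's own z axis and vertical below 0.12 rad and angle between the y axis of rake and the y axis of rest, either way round below 0.12 rad and linear speed of each of rake, dowel_1, dowel_2, dowel_3, dowel_4, dowel_5 below 0.02 m/s); the robot touches nothing.
It fails at once if the gripper or arm touches a dowel (contact force between any of the fingers, the arm and dowel_1 above 0.5 N or contact force between any of the fingers, the arm and dowel_2 above 0.5 N or contact force between any of the fingers, the arm and dowel_3 above 0.5 N or contact force between any of the fingers, the arm and dowel_4 above 0.5 N or contact force between any of the fingers, the arm and dowel_5 above 0.5 N).
It fails at once if a jar on the riser, the beaker, the black jar or the brush is shoved more than 30 mm or tipped over (distance of any of jar_a, jar_b, jar_c, green_beaker, black_jar, purple_brush from where it was at the start of the episode above 0.03 m or angle between any of jar_a, jar_b, jar_c, green_beaker, black_jar, purple_brush's own z axis and vertical above 0.35 rad).
It fails at once if the arm, the gripper or the rake bumps the riser with more than 15 N (contact force between any of the fingers, the arm, rake and riser above 15 N).
It also fails if it takes over 67 s, if anything falls off the work surface, if the arm or the gripper's body presses on something with over 40 N, if the wrist force passes 120 N, or if a joint passes its speed limit or range.

## Working session

There is one attempt and no reset: what is moved stays moved. The work goes in short steps, Python scripts to look and compute and a shell command to move; the robot and the scene stay as the last step left them, time stands still between calls to the robot, and variables do not carry over. Pictures are saved under pics/ and viewed, at most 10 in all, crops included, and the job is handed in when it is done.

```bash
mkdir -p pics; ls -a; cat > h.py <<'E'
import numpy as np, cv2
from cell import get_state, eyes, ticket, bot
def cap(n): return eyes.capture(n)
def world(c,z=None):
    h,w=c['z_map'].shape; u,v=np.meshgrid(np.arange(w),np.arange(h)); d=c['z_map']
    P=np.stack([(u-c['cx'])/c['fx']*d,(v-c['cy'])/c['fy']*d,d,np.ones_like(d)],-1)
    return (P@np.linalg.inv(c['camera_from_world']).T)[...,:3]
def save(c,n): cv2.imwrite('pics/'+n,c['img'][...,::-1])
E
python3 - <<'E'
from h import *
np.set_printoptions(precision=4,suppress=True)
s=get_state(); print(s['time'],s['tcp_pos'],np.array(s['tcp_rot']),s['gripper_width'],bot.tcp_to_grasp, [a for a in dir(bot) if a[0]!='_'])
ims=[]
for n in('scene','side'):
    c=cap(n); ims.append(c['img']); save(c,n+'0.png')
    np.savez(n+'0.npz',**c)
    for q in('tray','tray_back','tray_front','tray_rail','riser','riser_edge','rake','rake_grip','rake_tips','rest','rest_seat','jar_a','green_beaker','black_jar','purple_brush','dowel_1'):
        print(n,q,[(np.round(r['location'],3).tolist(),round(r['p'],2)) for r in eyes.spot_point(n,q)][:8])
E
```

```text
.
..
pics
0.0 [ 0.2777 -0.587   0.2304] [[ 0.904   0.4276 -0.0008]
 [ 0.4276 -0.904   0.0017]
 [-0.     -0.0019 -1.    ]] 1.0030885159666958 0.0187 ['Unreachable', 'tcp_to_grasp']
scene tray [([0.636, 0.025, 0.005], 0.6)]
scene tray_back [([0.756, 0.014, 0.026], 0.59), ([0.34, -0.208, -0.002], 0.42)]
scene tray_front [([0.504, 0.032, 0.022], 0.89)]
scene tray_rail [([0.638, 0.108, 0.048], 0.82), ([0.675, 0.018, 0.029], 0.43)]
scene riser []
scene riser_edge [([0.662, 0.023, 0.248], 0.69), ([0.677, 0.018, 0.033], 0.17)]
scene rake [([0.66, 0.022, 0.248], 0.65), ([0.576, -0.337, 0.06], 0.62)]
scene rake_grip [([0.454, -0.322, 0.2], 0.67)]
scene rake_tips [([0.576, -0.335, 0.03], 0.71)]
scene rest [([0.576, -0.33, 0.0], 0.75), ([0.757, 0.017, 0.023], 0.39)]
scene rest_seat [([0.578, -0.337, 0.06], 0.96)]
scene jar_a [([0.783, 0.003, 0.268], 0.68), ([0.74, -0.067, 0.269], 0.63), ([0.75, 0.109, 0.264], 0.61), ([0.452, -0.322, 0.205], 0.47)]
scene green_beaker [([0.719, -0.231, -0.004], 0.78), ([0.636, 0.105, 0.049], 0.42)]
scene black_jar [([0.395, -0.157, 0.002], 0.77), ([0.577, -0.333, 
[... 1020 characters left out ...]
), ([0.572, -0.335, 0.001], 0.28)]
side rest [([0.576, -0.329, -0.001], 0.66)]
side rest_seat [([0.572, -0.334, 0.061], 0.62)]
side jar_a [([0.752, 0.11, 0.264], 0.98), ([0.778, 0.005, 0.263], 0.74), ([0.739, -0.065, 0.262], 0.69)]
side green_beaker [([0.716, -0.229, -0.005], 0.84), ([0.636, 0.027, 0.034], 0.4)]
side black_jar [([0.506, 0.035, 0.021], 0.71), ([0.393, -0.155, 0.003], 0.57)]
side purple_brush [([0.34, -0.213, 0.002], 0.8)]
side dowel_1 [([0.611, 0.029, 0.052], 0.84), ([0.522, 0.225, 0.008], 0.82), ([0.658, 0.021, 0.048], 0.81), ([0.57, -0.335, 0.063], 0.52), ([0.676, 0.014, 0.034], 0.49), ([0.591, 0.03, 0.029], 0.46), ([0.635, 0.023, 0.036], 0.44), ([0.75, 0.11, 0.263], 0.17)]
```

View pics/scene0.png

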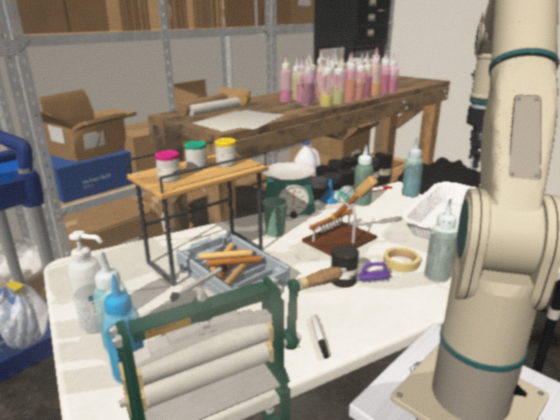

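View pics/side0.png

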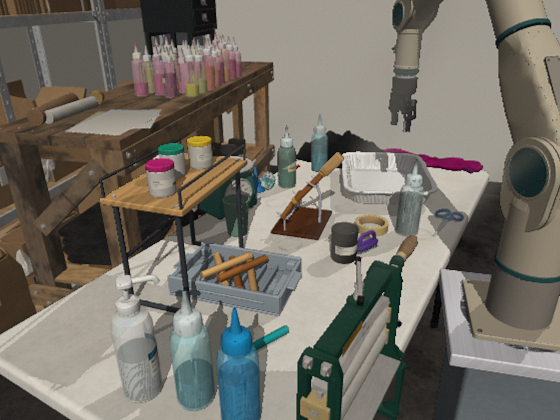

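```bash
cat >> h.py <<'E'
def load(n): return dict(np.load(n))
def plan(p,yaw,s=None):
    """rows-end shift (mm) and twist (deg) from measured pose to TCP p, tool-x yaw (deg)"""
    s=s or get_state(); R=np.array(s['tcp_rot']); d=R.T@(np.array(p)-s['tcp_pos'])*1000
    y=np.degrees(np.arctan2(R[1,0],R[0,0])); print('shift',d.round(1),'twist',round((y-yaw+180)%360-180,1),'yaw',round(y,2))
E
python3 - <<'E'
from h import *
np.set_printoptions(precision=4,suppress=True)
W=[]
for n in('scene','side'):
    c=load(n+'0.npz'); P=world(c); eyes.capture(n); W.append(P[c['z_map']>0])
    for q in('rake','rest','tray','riser'):
        for r in eyes.regions_of(n,q)[:2]:
            m=cv2.erode(r['pixels'].astype(np.uint8),np.ones((2,2)))>0
            A=P[m&(c['z_map']>0)]; print(n,q,round(r['p'],2),len(A),A.min(0),A.max(0))
            if q=='rake':
                g=A[(A[:,2]>.17)&(A[:,2]<.24)]; b=A[(abs(A[:,2]-.062)<.012)]
                for t in(g,b):
                    if len(t)>8:
                        m0=np.median(t,0); u,s_,v=np.linalg.svd((t-t.mean(0))[:,:2]); print('  ',m0,t.min(0),t.max(0),'dir',v[0],len(t))
            if q in('rest','tray'):
                zz=A[A[:,2]<.02] if q=='rest' else A
                if len(zz)>20:
                    bx=cv2.minAreaRect((zz[:,:2]*1000).astype(np.float32)); print('  rect',bx)
A=np.vstack(W); A=A[(A[:,0]>.3)&(A[:,0]<.9)&(abs(A[:,1])<.5)]
H=np.zeros((12,20)); i=((A[:,0]-.3)/.05).astype(int); j=((A[:,1]+.5)/.05).astype(int)
np.maximum.at(H,(i,j),A[:,2]*1000); print('rows x .30.., cols y -.5..'); print(H.astype(int))
E
```

```text
scene rake 0.79 606 [ 0.4215 -0.5493 -0.0046] [ 0.6643 -0.2414  0.2306]
   [ 0.448  -0.3187  0.2037] [ 0.4215 -0.3346  0.17  ] [ 0.4826 -0.3118  0.2306] dir [0.9977 0.0671] 212
   [ 0.5673 -0.3256  0.0633] [ 0.5533 -0.4233  0.0502] [ 0.5784 -0.2414  0.0728] dir [0.058  0.9983] 166
scene rest 0.6 1169 [ 0.4611 -0.4511 -0.0024] [ 0.6291 -0.2359  0.1276]
  rect ((546.2195434570312, -333.26837158203125), (203.17127990722656, 156.8319549560547), 75.67387390136719)
scene tray 0.69 2659 [ 0.2782 -0.068  -0.0021] [0.7757 0.3289 0.261 ]
  rect ((515.1522216796875, 83.41998291015625), (262.5243835449219, 554.7889404296875), 62.2148323059082)
scene tray 0.35 283 [ 0.6069 -0.0319  0.0393] [0.6878 0.0775 0.0585]
  rect ((639.924072265625, 28.576622009277344), (132.70394897460938, 34.18389892578125), 54.600494384765625)
scene riser 0.85 3453 [ 0.6422 -1.5263 -0.4652] [2.1289 0.1816 0.3043]
side rake 0.56 545 [ 0.4276 -0.7452  0.0003] [ 0.5888 -0.2358  0.2349]
   [ 0.4572 -0.3148  0.2022] [ 0.4276 -0.3254  0.1703] [ 0.4945 -0.3071  0.2349] dir [ 0.9977 -0.0673] 234
   [ 0.5747 -0.28    0.0678] [ 0.
[... 918 characters left out ...]
   3 225
  223   2]
 [  5  15 150 165 148  15   4   3  51  54  47  47  53  19  20   3   0 225
  217   2]
 [  5  71  72 102  73  71   4   3  53  61  62  43  53   3   1   2 177 224
  142   1]
 [  4  11  11  16  69  15   3 304 302 256  62  61  54   4   4   3 228 229
  134   2]
 [  5   5   4   4 110 112 110 306 306 306 306 307 306 306   2   3 229 234
  167   2]
 [  4 157 157 156 110 110 112 266 331 331 329 331 331 266   4   3   0 232
  164   2]
 [156 155 141 154 153 111   4 265 331 332 331 331 331 266   3   2   3   3
    3   0]
 [156 155 143 154 153   4   4 306 306 330 330 306 304 269   2   4   4   4
    4   0]
 [  0 153 153 149   4   4   4   4   4   5 264 305 306 306   3   4   4   3
    3   0]]
```

```bash
python3 -c "
from h import *
plan([.453,-.322,.29],-5.5)"
```

```text
shift [ 271.8 -165.2  -58.7] twist 30.8 yaw 25.32
```

```bash
python3 -m inch '[[[20,-12,-30,6],[50,-30,-59,12],[84,-51,-59,18],[118,-72,-59,24.5],[153,-93,-59,30.8]]]' -1; python3 -c "
from h import *
plan([.453,-.322,.29],-5.5)"
```

```text
time: 2.62
tcp_pos: [0.3773, -0.4369, 0.2912]
tcp_rot: [[0.995, -0.102, 0.002], [-0.102, -0.995, -0.001], [0.002, 0.001, -1.0]]
ft_force: [1.2, 0.3, 0.6]
gripper_width: 1.004
grasp_force: 0.0
shift [  63.6 -122.     1.2] twist -0.4 yaw -5.86
```

```bash
python3 -m inch '[[[16,-30,0,0],[33,-62,0,0],[49,-94,0,0],[64,-122,0,0],[64,-122,0,0]]]'; python3 - <<'E'
from h import *
np.set_printoptions(precision=4,suppress=True)
s=get_state(); c=cap('wrist'); save(c,'w1.png')
T=np.eye(4); T[:3,:3]=s['tcp_rot']; T[:3,3]=s['tcp_pos']; c['camera_from_world']=np.linalg.inv(T@c['mount'])
P=world(c); np.savez('w1.npz',P=P)
for q in('rake_grip','rake','rest','rest_seat'): print(q,[(np.round(r['location'],4),round(r['p'],2)) for r in eyes.spot_point('wrist',q)][:3])
for r in eyes.regions_of('wrist','rake')[:1]:
    A=P[r['pixels']&(c['z_map']>0)]
    for lo,hi in((.05,.075),(.12,.15),(.15,.17),(.175,.19),(.19,.2),(.2,.21),(.21,.22),(.22,.25)):
        t=A[(A[:,2]>lo)&(A[:,2]<hi)]
        if len(t)>9: print(lo,len(t),np.percentile(t,[2,50,98],axis=0).ravel())
plan([.453,-.322,.187],-5.5)
E
```

```text
time: 3.03
tcp_pos: [0.457, -0.315, 0.2903]
tcp_rot: [[0.996, -0.084, 0.003], [-0.084, -0.996, 0.005], [0.003, -0.005, -1.0]]
ft_force: [0.4, 0.7, 0.7]
gripper_width: 1.0
grasp_force: 0.0
rake_grip [(array([ 0.4523, -0.324 ,  0.1998]), 0.59)]
rake [(array([ 0.5753, -0.3328,  0.06  ]), 0.85)]
rest [(array([ 0.5728, -0.3356,  0.0006]), 0.67)]
rest_seat [(array([ 0.5697, -0.3368,  0.0593]), 0.71)]
0.05 2244 [ 0.5645 -0.4246  0.0632  0.5762 -0.3374  0.0695  0.5875 -0.2447  0.0719]
0.12 497 [ 0.5094 -0.3384  0.1206  0.5237 -0.3302  0.1357  0.5381 -0.3213  0.1495]
0.15 391 [ 0.493  -0.3369  0.1506  0.5027 -0.3286  0.16    0.5126 -0.3198  0.1696]
0.175 255 [ 0.4833 -0.3379  0.1755  0.4895 -0.3278  0.1858  0.4936 -0.3171  0.1899]
0.19 326 [ 0.4754 -0.3376  0.1902  0.4815 -0.3269  0.1952  0.487  -0.3164  0.1997]
0.2 345 [ 0.4671 -0.3369  0.2002  0.4731 -0.327   0.205   0.4782 -0.3166  0.2099]
0.21 379 [ 0.4579 -0.3363  0.2103  0.4645 -0.3262  0.2152  0.4698 -0.3156  0.2197]
0.22 1011 [ 0.4303 -0.3351  0.2206  0.4501 -0.3249  0.2296  0.4606 -0.3149  0.2358]
shift [  2.   -2.7 103.4] twist -0.2 yaw -5.65
```

View pics/w1.png

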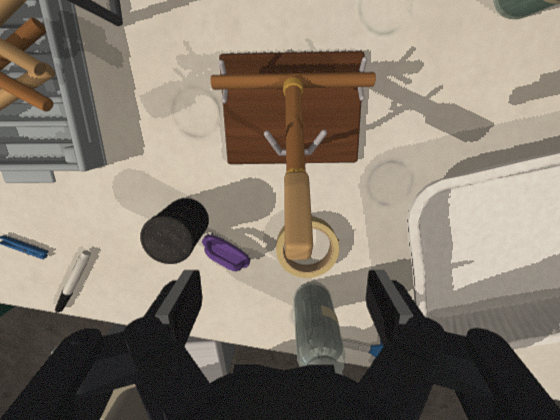

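```bash
cat >> h.py <<'E'
def wrist():
    s=get_state(); c=cap('wrist'); T=np.eye(4); T[:3,:3]=s['tcp_rot']; T[:3,3]=s['tcp_pos']; c['camera_from_world']=np.linalg.inv(T@c['mount']); return s,c,world(c)
E
python3 - <<'E'
from h import *
np.set_printoptions(precision=4,suppress=True)
s,c,P=wrist(); print(s['time'],s['tcp_pos'],s['joints'])
for r in eyes.regions_of('wrist','rake')[:1]:
    A=P[r['pixels']&(c['z_map']>0)]
    for lo,hi in((.05,.075),(.12,.15),(.2,.21),(.21,.22),(.22,.25)):
        t=A[(A[:,2]>lo)&(A[:,2]<hi)]
        print(lo,len(t),np.percentile(t,[1,50,99],axis=0).ravel())
    b=A[(A[:,2]>.06)&(A[:,2]<.075)]; print('bar fit slope dx/dy',np.polyfit(b[:,1],b[:,0],1))
    n=A[A[:,2]>.12]; print('handle dy/dx',np.polyfit(n[:,0],n[:,1],1))
s=get_state();print(s['time'],s['tcp_pos'])
plan([.453,-.322,.187],-5.5)
E
```

```text
3.3333 [ 0.4508 -0.3244  0.2904] [ 0.4637  0.4314  0.1602  1.7115 -0.0781  1.0048 -1.018 ]
0.05 2317 [ 0.5638 -0.4262  0.0627  0.576  -0.3347  0.0694  0.5884 -0.2418  0.0722]
0.12 503 [ 0.5061 -0.3389  0.1205  0.5232 -0.3305  0.1361  0.5381 -0.3208  0.1496]
0.2 361 [ 0.466  -0.3371  0.2001  0.473  -0.3266  0.2048  0.4784 -0.3155  0.2099]
0.21 387 [ 0.4573 -0.3368  0.2102  0.4644 -0.326   0.2151  0.47   -0.3149  0.2198]
0.22 1060 [ 0.4291 -0.3359  0.2203  0.4498 -0.3252  0.2291  0.4612 -0.3142  0.2362]
bar fit slope dx/dy [0.0674 0.5985]
handle dy/dx [-0.0663 -0.2954]
3.4333 [ 0.451  -0.3241  0.2903]
shift [  1.8  -2.3 103.3] twist -0.1 yaw -5.63
```

```bash
python3 -m inch '[[[1,1,30,-1],[2,1,65,-1.8],[2,1,92,-1.8],[2,1,101,-1.8],[2,1,101,-1.8]]]' -1; python3 -m inch '[[[0,0,0,0],[0,0,0,0],[0,0,0,0],[0,0,0,0],[0,0,0,0]]]' 1 120;  python3 -c "
from h import *
plan([.453,-.3255,.189],-3.8)"
```

```text
time: 3.85
tcp_pos: [0.452, -0.3236, 0.1872]
tcp_rot: [[0.998, -0.066, -0.004], [-0.066, -0.998, 0.003], [-0.005, -0.002, -1.0]]
ft_force: [-0.2, 0.7, 0.3]
gripper_width: 1.003
grasp_force: 0.0
time: 4.27
tcp_pos: [0.4543, -0.3243, 0.1904]
tcp_rot: [[0.998, -0.064, 0.002], [-0.064, -0.998, -0.001], [0.002, 0.001, -1.0]]
ft_force: [0.7, 0.3, 0.2]
gripper_width: 0.296
grasp_force: 0.0
shift [-1.2  1.3  1.4] twist 0.1 yaw -3.68
```

```bash
python3 -m inch '[[[0,0,0,0],[0,0,0,0],[0,0,0,0],[0,0,0,0],[0,0,0,0]]]' 1 120; python3 -c "
from h import *
plan([.453,-.3255,.189],-3.8); print(get_state()['tcp_pos'],get_state()['tcp_rot'])"
```

```text
time: 4.68
tcp_pos: [0.4542, -0.3244, 0.1899]
tcp_rot: [[0.998, -0.064, 0.001], [-0.064, -0.998, -0.001], [0.001, 0.001, -1.0]]
ft_force: [-1.5, -0.4, 5.3]
gripper_width: 0.241
grasp_force: 117.3
shift [-1.1  1.2  0.9] twist 0.1 yaw -3.69
[ 0.45416005 -0.32435613  0.18993113] [[ 9.97931280e-01 -6.42790939e-02  1.16512342e-03]
 [-6.42781491e-02 -9.97931675e-01 -8.31043336e-04]
 [ 1.21613228e-03  7.54432163e-04 -9.99998976e-01]]
```

```bash
python3 -m inch '[[[0,0,-15,0],[0,0,-40,0],[0,0,-75,0],[0,0,-105,0],[0,0,-115,0]]]'; python3 -m inch '[[[-8,-20,0,0],[-20,-55,0,0],[-35,-93,0,0],[-50,-131,0,0],[-65,-169,0,0]]]';  python3 -m inch '[[[-6,-38,0,0],[-10,-76,0,0],[-14,-114,0,0],[-14,-150,0,0],[-14,-180,0,0]]]'; python3 -m inch '[[[0,-8,0,0],[0,-12,0,0],[0,-13,0,0],[0,-13,0,0],[0,-13,0,0]]]'; python3 - <<'E'
from h import *
plan([.398,.0425,.25],-3.65); s=get_state(); print(s['time'],s['tcp_pos'],s['joints'],s['ft_force'])
for n in('scene','side'):
    c=cap(n); save(c,n+'1.png')
    for q in('rake','rake_tips','rake_grip'): print(n,q,[(np.round(r['location'],3).tolist(),round(r['p'],2)) for r in eyes.spot_point(n,q)][:2])
E
```

```text
time: 5.1
tcp_pos: [0.455, -0.325, 0.3081]
tcp_rot: [[0.998, -0.064, 0.005], [-0.064, -0.998, -0.003], [0.005, 0.003, -1.0]]
ft_force: [1.0, -0.3, -0.5]
gripper_width: 0.241
grasp_force: 117.5
time: 5.52
tcp_pos: [0.3979, -0.1492, 0.3032]
tcp_rot: [[0.998, -0.065, -0.003], [-0.065, -0.998, 0.001], [-0.003, -0.001, -1.0]]
ft_force: [1.2, 0.7, -1.3]
gripper_width: 0.239
grasp_force: 117.6
time: 5.93
tcp_pos: [0.3959, 0.032, 0.3036]
tcp_rot: [[0.998, -0.062, -0.002], [-0.062, -0.998, 0.0], [-0.002, -0.0, -1.0]]
ft_force: [2.2, 0.3, -1.0]
gripper_width: 0.236
grasp_force: 117.6
time: 6.35
tcp_pos: [0.398, 0.0408, 0.304]
tcp_rot: [[0.998, -0.067, -0.001], [-0.067, -0.998, -0.001], [-0.001, 0.001, -1.0]]
ft_force: [0.1, -0.8, -0.6]
gripper_width: 0.241
grasp_force: 117.7
shift [-0.  -1.7 54. ] twist -0.2 yaw -3.84
6.35 [0.39797295 0.04081748 0.30401299] [-0.14617994  0.17384036 -0.03149233  2.05236896  0.00757738  0.91646841
 -1.81959972] [ 0.14623678 -0.80157941 -0.62332753]
scene rake [([0.516, 0.03, 0.173], 0.96)]
scene rake_tips [([0.52, 0.033, 0.144], 0.6)]
scene rake_grip [([0.396, 0.042, 0.313], 0.74), ([0.72, -0.228, -0.001], 0.23)]
side rake [([0.52, 0.032, 0.176], 0.92)]
side rake_tips [([0.52, 0.032, 0.146], 0.73)]
side rake_grip [([0.398, 0.042, 0.318], 0.63)]
```

View pics/side1.png

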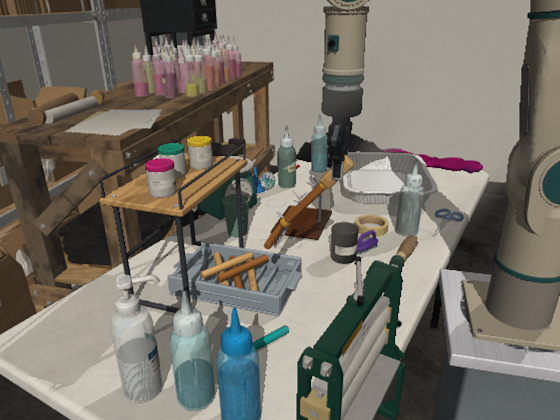

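```bash
python3 -m inch '[[[0,-1,25,0],[0,-1,60,0],[0,-1,90,0],[0,-1,104,0],[0,-1,106,0]]]'; python3 -m inch '[[[0,0,5,0],[0,0,8,0],[0,0,10,0],[0,0,10,0],[0,0,10,0]]]'; python3 - <<'E'
from h import *
s=get_state(); print(s['time'],s['tcp_pos'],s['ft_force'])
for n in('scene','side'):
    c=cap(n); save(c,n+'2.png')
    for q in('rake','rake_tips','dowel_1'): print(n,q,[(np.round(r['location'],3).tolist(),round(r['p'],2)) for r in eyes.spot_point(n,q)][:6])
E
```

```text
time: 7.17
tcp_pos: [0.3963, 0.043, 0.196]
tcp_rot: [[0.998, -0.064, -0.006], [-0.064, -0.998, -0.001], [-0.006, 0.001, -1.0]]
ft_force: [-0.3, -1.2, -0.6]
gripper_width: 0.237
grasp_force: 117.6
time: 7.58
tcp_pos: [0.3988, 0.0434, 0.1889]
tcp_rot: [[0.998, -0.064, 0.002], [-0.064, -0.998, 0.0], [0.002, -0.0, -1.0]]
ft_force: [-0.1, -0.1, -0.4]
gripper_width: 0.238
grasp_force: 117.6
7.5833 [0.39880854 0.04341677 0.18893417] [-0.13991545 -0.07513319 -0.35370079]
scene rake [([0.517, 0.034, 0.059], 0.89)]
scene rake_tips [([0.518, 0.036, 0.026], 0.67)]
scene dowel_1 [([0.654, 0.021, 0.053], 0.91), ([0.594, 0.034, 0.034], 0.56), ([0.634, 0.027, 0.03], 0.56), ([0.617, 0.024, 0.048], 0.55), ([0.675, 0.016, 0.033], 0.43)]
side rake [([0.522, 0.034, 0.058], 0.83), ([0.715, -0.226, -0.004], 0.65)]
side rake_tips [([0.519, 0.034, 0.028], 0.66)]
side dowel_1 [([0.658, 0.021, 0.05], 0.96), ([0.519, 0.228, 0.01], 0.89), ([0.629, 0.026, 0.035], 0.69), ([0.678, 0.012, 0.034], 0.65), ([0.615, 0.027, 0.054], 0.6), ([0.593, 0.032, 0.03], 0.47)]
```

```bash
python3 -m inch '[[[7,0,1,0],[14,0,2,0],[21,0,2,0],[28,0,2,0],[35,0,2,0]]]'; python3 -m inch '[[[7,0,0,0],[14,0,0,0],[21,0,0,0],[28,0,0,0],[35,0,0,0]]]'; python3 -m inch '[[[7,0,0,0],[14,0,0,0],[21,0,0,0],[28,0,0,0],[35,0,0,0]]]'; python3 - <<'E'
from h import *
s=get_state(); print(s['time'],s['tcp_pos'],s['ft_force'])
for n in('scene','side'):
    c=cap(n); save(c,n+'3.png')
    for q in('rake','rake_tips','dowel_1'): print(n,q,[(np.round(r['location'],3).tolist(),round(r['p'],2)) for r in eyes.spot_point(n,q)][:6])
E
```

```text
time: 8.4
tcp_pos: [0.4347, 0.0412, 0.1866]
tcp_rot: [[0.998, -0.064, 0.001], [-0.064, -0.998, 0.0], [0.001, -0.0, -1.0]]
ft_force: [-2.1, 0.2, 5.7]
gripper_width: 0.241
grasp_force: 118.6
time: 8.82
tcp_pos: [0.4693, 0.0389, 0.1867]
tcp_rot: [[0.998, -0.064, 0.001], [-0.064, -0.998, 0.0], [0.001, -0.0, -1.0]]
ft_force: [-3.1, -0.0, 6.8]
gripper_width: 0.243
grasp_force: 118.6
time: 9.23
tcp_pos: [0.5042, 0.0367, 0.1867]
tcp_rot: [[0.998, -0.064, 0.001], [-0.064, -0.998, 0.0], [0.001, -0.0, -1.0]]
ft_force: [-2.6, 0.6, 5.6]
gripper_width: 0.237
grasp_force: 118.7
9.2333 [0.50423626 0.03667356 0.18668424] [-2.55575081  0.62545287  5.6117008 ]
scene rake [([0.625, 0.028, 0.056], 0.7)]
scene rake_tips [([0.503, 0.03, 0.026], 0.67), ([0.622, 0.027, 0.026], 0.62), ([0.626, 0.028, 0.057], 0.61)]
scene dowel_1 [([0.634, 0.034, 0.015], 0.64), ([0.637, 0.027, 0.034], 0.54), ([0.681, 0.015, 0.033], 0.48), ([0.68, 0.022, 0.052], 0.47)]
side rake [([0.63, 0.028, 0.058], 0.7)]
side rake_tips [([0.628, 0.026, 0.03], 0.73)]
side dowel_1 [([0.651, 0.031, 0.035], 0.63), ([0.634, 0.032, 0.01], 0.56), ([0.52, 0.229, 0.007], 0.54), ([0.685, 0.022, 0.029], 0.51)]
```

```bash
python3 -m inch '[[[7,0,0,0],[14,0,0,0],[21,0,0,0],[28,0,0,0],[35,0,0,0]]]'; python3 -m inch '[[[7,0,0,0],[14,0,0,0],[21,0,0,0],[28,0,0,0],[35,0,0,0]]]'; python3 - <<'E'
from h import *
s=get_state(); print(s['time'],s['tcp_pos'],s['ft_force'])
ims=[]
for n in('scene','side'):
    c=cap(n); save(c,n+'4.png'); ims.append(c['img'])
    for q in('rake','dowel_1'): print(n,q,[(np.round(r['location'],3).tolist(),round(r['p'],2)) for r in eyes.spot_point(n,q)][:6])
a=cv2.resize(ims[0][200:320,120:330],None,fx=3,fy=3); b=cv2.resize(ims[1][190:320,150:320],None,fx=2,fy=2)
b=cv2.copyMakeBorder(b,0,0,0,a.shape[1]-b.shape[1],0); cv2.imwrite('pics/c4.png',np.vstack([a,b[:239]])[...,::-1])
E
```

```text
time: 10.05
tcp_pos: [0.5371, 0.0345, 0.1868]
tcp_rot: [[0.998, -0.064, -0.002], [-0.064, -0.998, -0.0], [-0.002, 0.0, -1.0]]
ft_force: [-4.1, -0.6, 9.3]
gripper_width: 0.245
grasp_force: 119.0
time: 10.47
tcp_pos: [0.5722, 0.0323, 0.1868]
tcp_rot: [[0.998, -0.064, -0.002], [-0.064, -0.998, 0.0], [-0.002, 0.0, -1.0]]
ft_force: [-2.1, -0.2, 7.3]
gripper_width: 0.24
grasp_force: 118.9
10.4667 [0.57217906 0.03225086 0.18682792] [-2.06690771 -0.15175358  7.26899814]
scene rake [([0.696, 0.023, 0.055], 0.79)]
scene dowel_1 [([0.692, 0.017, 0.013], 0.66), ([0.636, 0.032, 0.018], 0.56), ([0.709, 0.024, 0.032], 0.55), ([0.662, 0.027, 0.013], 0.54)]
side rake [([0.698, 0.025, 0.061], 0.94), ([0.629, 0.025, 0.002], 0.47)]
side dowel_1 [([0.739, -0.064, 0.263], 0.74), ([0.693, 0.011, 0.018], 0.73), ([0.635, 0.031, 0.014], 0.7), ([0.66, 0.027, 0.02], 0.61), ([0.52, 0.227, 0.007], 0.61)]
```

View pics/c4.png

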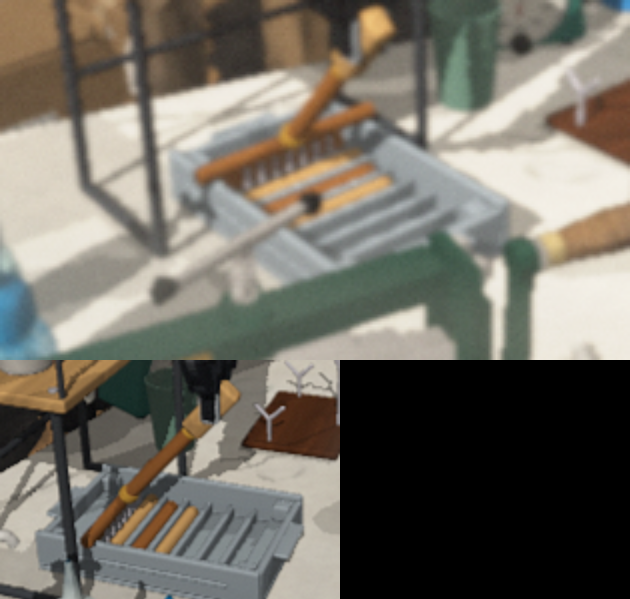

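```bash
cat >> h.py <<'E'
def tray(P,c0=(.6315,.0255),yaw=-3.65):
    a=np.radians(yaw); e=np.array([np.cos(a),np.sin(a)]); f=np.array([-e[1],e[0]]); d=P[...,:2]-c0
    return np.stack([d@e,d@f,P[...,2]],-1)*1000
def profile(names=('scene','side'),x0=60):
    for n in names:
        c=cap(n); 
        for r in eyes.regions_of(n,'dowel_1'):
            m=cv2.erode(r['pixels'].astype(np.uint8),np.ones((2,2)))>0
            Q=tray(world(c))[m&(c['z_map']>0)]
            if len(Q)<10: continue
            m0=np.median(Q,0); 
            if abs(m0[0])>130 or abs(m0[1])>90: continue
            f=np.polyfit(Q[:,1],Q[:,0],1)
            print(n,round(r['p'],2),'n',len(Q),'med',m0.round(),'ztop',np.percentile(Q[:,2],95).round(),'y',np.percentile(Q[:,1],[2,98]).round(),'slope',f[0].round(2),'x@0',f[1].round(), 'rgb',c['img'][r['pixels']].mean(0).round())
E
python3 - <<'E'
from h import *
np.set_printoptions(precision=3,suppress=True)
profile()
c=cap('wrist'); print(c['mount']); save(c,'w5.png')
E
```

```text
scene 0.67 n 113 med [73.  2. 33.] ztop 42.0 y [-59.  59.] slope 0.03 x@0 70.0 rgb [102.  84.  73.]
scene 0.56 n 93 med [54. -5. 20.] ztop 23.0 y [-69.  45.] slope 0.02 x@0 54.0 rgb [200. 164. 115.]
scene 0.37 n 142 med [105. -60. 306.] ztop 329.0 y [-74.  23.] slope -1.51 x@0 15.0 rgb [192. 176. 129.]
side 0.69 n 184 med [-3. -4. 23.] ztop 26.0 y [-54.  40.] slope -0.02 x@0 -3.0 rgb [145. 116.  79.]
side 0.65 n 125 med [27. -9. 23.] ztop 26.0 y [-56.  35.] slope 0.02 x@0 28.0 rgb [121.  75.  39.]
side 0.61 n 134 med [ 57. -10.  22.] ztop 25.0 y [-69.  38.] slope 0.02 x@0 58.0 rgb [142. 110.  70.]
[[ 0.    -0.945 -0.327  0.085]
 [ 1.    -0.     0.001 -0.   ]
 [-0.001 -0.327  0.945 -0.144]
 [ 0.     0.     0.     1.   ]]
```

View pics/w5.png

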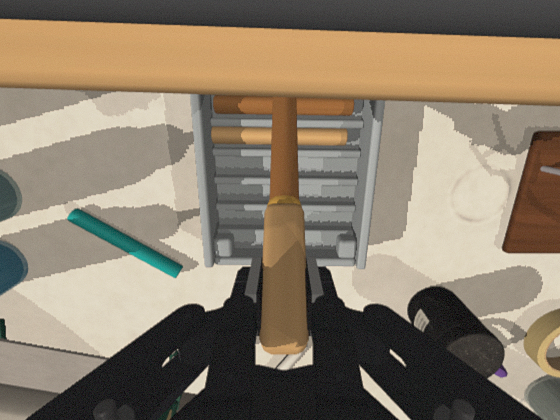

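```bash
python3 - <<'E'
from h import *
np.set_printoptions(precision=3,suppress=True,linewidth=150)
for n in('scene','side'):
    c=cap(n); Q=tray(world(c)); ok=(c['z_map']>0)
    m=ok&(Q[...,0]>60)&(Q[...,0]<130)&(abs(Q[...,1])<78)&(Q[...,2]<70)&(Q[...,2]>0)
    q=Q[m]; col=c['img'][m]
    for x in range(60,130,6):
        k=(q[:,0]>=x)&(q[:,0]<x+6)
        if k.sum()>4: print(n,x,k.sum(),'z',np.percentile(q[k,2],[10,50,90]).round(),'y',np.percentile(q[k,1],[5,95]).round(),'rgb',np.median(col[k],0))
    e=ok&(abs(Q[...,1])<60)&(Q[...,2]>245)&(Q[...,2]<310)
    q=Q[e]; 
    for lo,hi in((245,268),(270,298),(298,310)):
        k=(q[:,2]>lo)&(q[:,2]<hi); 
        if k.sum(): print('riser',lo,np.percentile(q[k,0],[0,1,5,50]))
s,c,P=wrist(); Q=tray(P); e=(abs(Q[...,1])<60)&(Q[...,2]>240)&(Q[...,2]<310)&(Q[...,0]>10); q=Q[e]
for lo,hi in((240,260),(260,268),(270,298),(298,310)):
    k=(q[:,2]>lo)&(q[:,2]<hi); 
    if k.sum(): print('w riser',lo,k.sum(),np.percentile(q[k,0],[0,1,5,50]))
print(tray(np.array(s['tcp_pos'])[None]))
E
```

```text
scene 60 119 z [22. 40. 65.] y [-62.  64.] rgb [151. 116.  85.]
scene 66 62 z [19. 22. 32.] y [-74.  45.] rgb [116.5 107.5  94. ]
scene 72 119 z [21. 31. 37.] y [-63.  55.] rgb [102.  84.  74.]
scene 78 19 z [17. 33. 36.] y [-53.  56.] rgb [101.  80.  73.]
scene 102 15 z [40. 43. 45.] y [-76.  71.] rgb [147. 142. 130.]
scene 108 7 z [42. 43. 49.] y [58. 77.] rgb [168. 174. 176.]
scene 114 8 z [41. 44. 46.] y [46. 73.] rgb [162.5 167.  168. ]
scene 120 114 z [30. 37. 43.] y [-36.  48.] rgb [133. 125. 121.]
scene 126 76 z [29. 41. 45.] y [-46.  61.] rgb [161.5 165.  162.5]
riser 245 [-694.037 -692.55  -688.78   -76.239]
riser 270 [-697.133 -695.07  -690.18  -606.903]
riser 298 [-697.731 -696.731 -691.179 -611.578]
side 60 214 z [24. 37. 67.] y [-65.  67.] rgb [104.   79.5  59. ]
side 66 53 z [22. 38. 67.] y [-73.  61.] rgb [82. 69. 62.]
side 72 25 z [19. 24. 31.] y [-73.  42.] rgb [54. 56. 57.]
side 78 5 z [22. 24. 40.] y [-64.  39.] rgb [52. 49. 48.]
side 90 6 z [41. 44. 50.] y [-78. -76.] rgb [120. 127. 132.]
side 102 78 z [23. 27. 45.] y [-76.  32.] rgb [83.5 88.5 92. ]
side 108 85 z [23. 25. 46.] y [-68.  39.] rgb [112. 119. 122.]
side 114 70 z [23. 25. 46.] y [-72.  64.] rgb [122.5 129.5 133. ]
side 120 87 z [23. 28. 46.] y [-64.  64.] rgb [104. 110. 114.]
side 126 151 z [26. 38. 46.] y [-59.  49.] rgb [70. 74. 77.]
riser 245 [-644.063 -639.654 -628.841   30.543]
riser 270 [-638.507 -635.498 -629.223 -571.042]
riser 298 [-631.945 -629.689 -623.086  -53.56 ]
w riser 240 651 [28.19  28.213 28.311 30.101]
w riser 260 37026 [28.17  29.114 30.289 36.148]
[[-58.786   2.982 186.465]]
```

```bash
python3 -m inch '[[[-2,0,0,0],[-3,0,-10,0],[-3,0,-25,0],[-3,0,-38,0],[-3,0,-42,0]]]'; python3 - <<'E'
from h import *
np.set_printoptions(precision=3,suppress=True,linewidth=150)
profile()
for n in('scene','side'):
    c=cap(n); Q=tray(world(c)); ok=(c['z_map']>0)
    m=ok&(Q[...,0]>60)&(Q[...,0]<130)&(abs(Q[...,1])<70)&(Q[...,2]<60)&(Q[...,2]>0)
    q=Q[m]; col=c['img'][m]
    for x in range(60,130,6):
        k=(q[:,0]>=x)&(q[:,0]<x+6)
        if k.sum()>4: print(n,x,k.sum(),'z',np.percentile(q[k,2],[10,50,90]).round(),'y',np.percentile(q[k,1],[5,95]).round(),'rgb',np.median(col[k],0))
    c['img']=cv2.resize(c['img'][190:310,150:310],(800,600)); save(c,n+'6.png')
E
```

```text
time: 11.58
tcp_pos: [0.569, 0.032, 0.2296]
tcp_rot: [[0.998, -0.064, -0.001], [-0.064, -0.998, -0.001], [-0.001, 0.001, -1.0]]
ft_force: [-0.5, 0.4, -0.5]
gripper_width: 0.239
grasp_force: 117.7
scene 0.84 n 214 med [75. -4. 33.] ztop 38.0 y [-63.  57.] slope 0.01 x@0 75.0 rgb [112.  85.  63.]
scene 0.56 n 103 med [ 54. -21.  20.] ztop 23.0 y [-66.  40.] slope 0.02 x@0 53.0 rgb [212. 177. 129.]
side 0.74 n 143 med [27. -8. 23.] ztop 26.0 y [-56.  39.] slope 0.02 x@0 28.0 rgb [119.  75.  40.]
side 0.65 n 115 med [ 57. -19.  22.] ztop 25.0 y [-66.  33.] slope 0.02 x@0 58.0 rgb [165. 127.  79.]
side 0.5 n 141 med [78. 20. 37.] ztop 41.0 y [-51.  58.] slope 0.05 x@0 78.0 rgb [68. 45. 28.]
scene 60 33 z [20. 22. 23.] y [-59.  49.] rgb [209. 173. 121.]
scene 66 77 z [19. 22. 33.] y [-64.  46.] rgb [142. 135. 118.]
scene 72 203 z [21. 31. 37.] y [-58.  51.] rgb [108.  78.  52.]
scene 78 74 z [18. 37. 39.] y [-58.  59.] rgb [114.5  89.5  72. ]
scene 84 12 z [19. 37. 38.] y [-41.  41.] rgb [125.  113.  105.5]
scene 96 8 z [32. 37. 42.] y [-69.  63.] rgb [111.5 115.5 116. ]
scene 102 24 z [25
[... 291 characters left out ...]
 [125. 129. 125.]
side 60 57 z [23. 25. 26.] y [-64.  34.] rgb [178. 137.  85.]
side 66 46 z [20. 23. 24.] y [-64.  32.] rgb [83.5 80.5 74. ]
side 72 168 z [22. 30. 38.] y [-57.  45.] rgb [67.  46.  23.5]
side 78 86 z [23. 39. 41.] y [-53.  54.] rgb [59.5 38.  20. ]
side 84 34 z [38. 40. 41.] y [-33.  61.] rgb [76. 55. 39.]
side 90 5 z [37. 38. 38.] y [-3. 50.] rgb [75. 78. 79.]
side 102 33 z [23. 24. 25.] y [-23.  39.] rgb [120. 127. 133.]
side 108 26 z [23. 24. 27.] y [-24.  59.] rgb [131.5 141.  143. ]
side 114 29 z [23. 25. 46.] y [-67.  66.] rgb [131. 140. 142.]
side 120 41 z [23. 36. 45.] y [-63.  65.] rgb [107. 113. 114.]
side 126 124 z [31. 41. 46.] y [-58.  51.] rgb [77.  81.  83.5]
```

View pics/scene6.png

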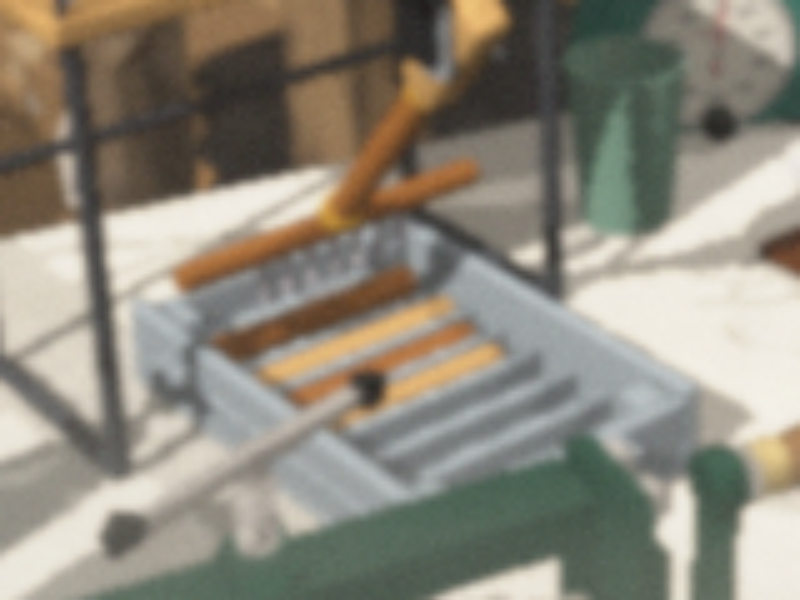

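```bash
python3 -m inch '[[[6,0,0,0],[14,0,0,0],[22,0,0,0],[29,0,0,0],[33,0,0,0]]]'; python3 -m inch '[[[3,0,0,0],[5,0,0,0],[6,0,0,0],[6,0,0,0],[6,0,0,0]]]'; python3 -c "
from h import *
print(tray(np.array(get_state()['tcp_pos'])))
for n in('scene','side'):
    cap(n); print([(tray(np.array(r['location'])).round(),round(r['p'],2)) for r in eyes.spot_point(n,'rake')+eyes.spot_point(n,'rake_tips')])
profile()"
```

```text
time: 12.3
tcp_pos: [0.6044, 0.03, 0.2281]
tcp_rot: [[0.998, -0.065, 0.001], [-0.065, -0.998, -0.0], [0.001, 0.0, -1.0]]
ft_force: [0.1, 1.2, 0.2]
gripper_width: 0.236
grasp_force: 117.7
time: 12.72
tcp_pos: [0.6086, 0.0298, 0.2283]
tcp_rot: [[0.998, -0.064, -0.0], [-0.064, -0.998, -0.0], [-0.0, 0.0, -1.0]]
ft_force: [0.7, 0.3, -0.9]
gripper_width: 0.239
grasp_force: 117.7
[-23.12195132   2.8281273  228.33884381]
[(array([96.,  2., 97.]), 0.69), (array([98.,  4., 67.]), 0.88), (array([112.,  93., 263.]), 0.39)]
[(array([101.,   2.,  99.]), 0.92), (array([99.,  0., 67.]), 0.65)]
scene 0.71 n 63 med [ 25. -17.  20.] ztop 23.0 y [-59.  44.] slope 0.02 x@0 25.0 rgb [175. 125.  87.]
scene 0.66 n 49 med [ -6. -19.  20.] ztop 23.0 y [-53.   6.] slope 0.02 x@0 -6.0 rgb [213. 175. 124.]
scene 0.54 n 201 med [74.  6. 32.] ztop 38.0 y [-63.  57.] slope 0.03 x@0 75.0 rgb [148. 105.  70.]
scene 0.38 n 507 med [124.  -0. 304.] ztop 328.0 y [-31.  16.] slope 0.16 x@0 128.0 rgb [130. 153. 136.]
side 0.69 n 111 med [ -3. -15.  23.] ztop 25.0 y [-52.  34.] slope 0.02 x@0 -2.0 rgb [162. 124.  78.]
side 0.51 n 192 med [78.  3. 38.] ztop 41.0 y [-56.  57.] slope 0.02 x@0 79.0 rgb [106.  68.  38.]
side 0.5 n 162 med [27. -9. 23.] ztop 26.0 y [-60.  39.] slope 0.01 x@0 27.0 rgb [116.  76.  44.]
side 0.49 n 157 med [58. -6. 23.] ztop 26.0 y [-66.  39.] slope 0.02 x@0 58.0 rgb [154. 121.  78.]
```

```bash
python3 -m inch '[[[1,0,6,0],[1,0,14,0],[1,0,22,0],[1,0,30,0],[1,0,36,0]]]'; python3 -m inch '[[[0,0,3,0],[0,0,4,0],[0,0,5,0],[0,0,6,0],[0,0,6,0]]]'
```

```text
time: 13.63
tcp_pos: [0.6091, 0.0297, 0.1907]
tcp_rot: [[0.998, -0.064, -0.002], [-0.064, -0.998, -0.0], [-0.002, 0.0, -1.0]]
ft_force: [1.0, -0.0, -0.5]
gripper_width: 0.241
grasp_force: 117.8
time: 14.05
tcp_pos: [0.6106, 0.0298, 0.187]
tcp_rot: [[0.998, -0.064, 0.002], [-0.064, -0.998, 0.0], [0.002, -0.0, -1.0]]
ft_force: [0.2, 0.2, 1.6]
gripper_width: 0.244
grasp_force: 118.2
```

```bash
python3 -m inch '[[[-6,0,0,0],[-12,0,0,0],[-18,0,0,0],[-25,0,0,0],[-32,0,0,0]]]'; python3 -m inch '[[[-7,0,0,0],[-14,0,0,0],[-21,0,0,0],[-28,0,0,0],[-35,0,0,0]]]';  python3 -m inch '[[[-7,0,0,0],[-14,0,0,0],[-21,0,0,0],[-28,0,0,0],[-35,0,0,0]]]'; python3 -m inch '[[[-7,0,0,0],[-14,0,0,0],[-20,0,0,0],[-24,0,0,0],[-25,0,0,0]]]'; python3 - <<'E'
from h import *
profile(); print(tray(np.array(get_state()['tcp_pos'])),get_state()['ft_force'])
s,c,P=wrist(); save(c,'w7.png')
E
```

```text
time: 14.47
tcp_pos: [0.5776, 0.0319, 0.1867]
tcp_rot: [[0.998, -0.064, 0.001], [-0.064, -0.998, 0.0], [0.001, -0.0, -1.0]]
ft_force: [1.0, 0.5, 2.5]
gripper_width: 0.237
grasp_force: 118.0
time: 14.88
tcp_pos: [0.5426, 0.0341, 0.1865]
tcp_rot: [[0.998, -0.064, 0.001], [-0.064, -0.998, 0.0], [0.001, -0.0, -1.0]]
ft_force: [1.8, 0.3, 2.1]
gripper_width: 0.245
grasp_force: 118.1
time: 15.3
tcp_pos: [0.5075, 0.0364, 0.1864]
tcp_rot: [[0.998, -0.064, 0.0], [-0.064, -0.998, 0.0], [0.0, -0.0, -1.0]]
ft_force: [2.2, 0.2, 2.7]
gripper_width: 0.242
grasp_force: 118.1
time: 15.72
tcp_pos: [0.4823, 0.038, 0.1864]
tcp_rot: [[0.998, -0.064, -0.0], [-0.064, -0.998, 0.0], [-0.0, 0.0, -1.0]]
ft_force: [1.9, 0.5, 3.8]
gripper_width: 0.239
grasp_force: 118.2
scene 0.73 n 73 med [ 84. -16.  20.] ztop 22.0 y [-62.  37.] slope 0.0 x@0 85.0 rgb [194. 160. 116.]
scene 0.59 n 28 med [ 51. -19.  21.] ztop 22.0 y [-53.  42.] slope 0.01 x@0 51.0 rgb [219. 179. 125.]
scene 0.56 n 103 med [-38.  -0.  21.] ztop 23.0 y [-58.  48.] slope 0.0 x@0 -39.0 rgb [161. 121.  91.]
side 0.76 n 83 med [87. -9. 23.] ztop 25.0 y [-56.  34.] slope 0.02 x@0 88.0 rgb [147. 113.  70.]
side 0.64 n 82 med [ 25. -13.  24.] ztop 26.0 y [-55.  35.] slope 0.01 x@0 25.0 rgb [129.  80.  42.]
side 0.55 n 87 med [-35.  -3.  23.] ztop 25.0 y [-54.  40.] slope 0.02 x@0 -35.0 rgb [122.  76.  38.]
side 0.46 n 88 med [ 55. -10.  23.] ztop 26.0 y [-65.  35.] slope 0.02 x@0 55.0 rgb [172. 133.  83.]
side 0.41 n 785 med [-66.  13. 107.] ztop 218.0 y [-44.  96.] slope 0.39 x@0 -86.0 rgb [125.  87.  51.]
[-149.44168959    2.81963468  186.45007247] [-1.1950101   0.67433147  6.98529344]
```

View pics/w7.png

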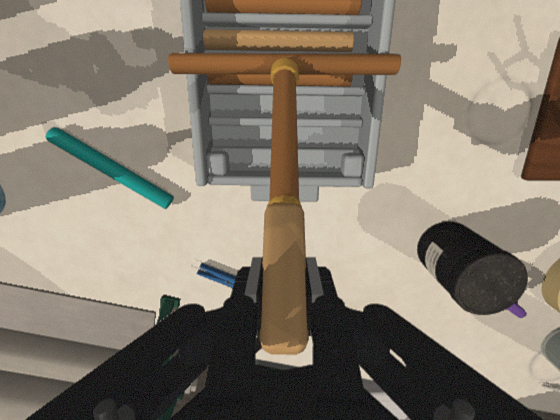

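```bash
python3 -m inch '[[[0,0,-15,0],[0,0,-40,0],[0,0,-75,0],[0,0,-105,0],[0,0,-116,0]]]'; python3 -m inch '[[[0,0,0,0],[0,0,0,0],[0,0,0,0],[0,0,0,0],[0,0,0,0]]]'; python3 - <<'E'
from h import *
np.set_printoptions(precision=4,suppress=True)
profile(); s=get_state(); print(s['tcp_pos'],s['ft_force'])
R=np.array(s['tcp_rot']); D=[]
for n in('scene','side'):
    cap(n)
    for q in('rake','rake_tips'):
        for r in eyes.spot_point(n,q)[:1]: print(n,q,R.T@(np.array(r['location'])-s['tcp_pos']))
s,c,P=wrist()
A=P[eyes.regions_of('wrist','rake')[0]['pixels']&(c['z_map']>0)]; L=(A-s['tcp_pos'])@R
b=L[(L[:,0]>.1)]; print('bar',np.percentile(b,[1,50,99],axis=0)); 
h=L[(L[:,0]>-.01)&(L[:,0]<.1)]; print('handle dz/dx',np.polyfit(h[:,0],h[:,2],1))
L0=(load('w1.npz')['P'])
plan([.4542,-.3244,.304],-3.69)
E
```

```text
time: 16.38
tcp_pos: [0.4832, 0.0377, 0.305]
tcp_rot: [[0.998, -0.064, 0.001], [-0.064, -0.998, -0.0], [0.001, 0.0, -1.0]]
ft_force: [0.4, 0.1, -1.0]
gripper_width: 0.238
grasp_force: 117.7
time: 16.8
tcp_pos: [0.4821, 0.0377, 0.3008]
tcp_rot: [[0.998, -0.064, -0.004], [-0.064, -0.998, -0.0], [-0.004, 0.001, -1.0]]
ft_force: [0.1, -0.6, -0.4]
gripper_width: 0.24
grasp_force: 117.7
scene 0.63 n 70 med [ 85. -18.  20.] ztop 22.0 y [-64.  38.] slope 0.01 x@0 85.0 rgb [197. 162. 117.]
scene 0.53 n 85 med [-10.  -6.  21.] ztop 24.0 y [-59.  43.] slope -0.03 x@0 -10.0 rgb [206. 175. 133.]
scene 0.52 n 36 med [ 21. -27.  21.] ztop 23.0 y [-59.  40.] slope 0.02 x@0 21.0 rgb [179. 132.  96.]
scene 0.45 n 92 med [ 51. -19.  21.] ztop 23.0 y [-70.  44.] slope 0.01 x@0 51.0 rgb [207. 174. 130.]
side 0.75 n 66 med [87.  6. 23.] ztop 25.0 y [-54.  35.] slope 0.02 x@0 87.0 rgb [147. 113.  70.]
side 0.74 n 113 med [-35.  -9.  24.] ztop 26.0 y [-56.  40.] slope 0.02 x@0 -35.0 rgb [123.  78.  42.]
side 0.5 n 100 med [-5. -1. 24.] ztop 26.0 y [-51.  41.] slope 0.03 x@0 -5.0 rgb [170. 133.  84.]
side 0.47 n 134 med [55. -6. 24.] ztop 26.0 y [-67.  39.] slope 0.01 x@0 55.0 rgb [157. 125.  83.]
side 0.44 n 77 med [ 25. -14.  23.] ztop 26.0 y [-53.  37.] slope -0.0 x@0 25.0 rgb [130.  80.  41.]
[0.4828 0.0379 0.3018] [ 0.1127  0.3521 -1.3099]
scene rake [0.1195 0.0032 0.1303]
scene rake_tips [0.1194 0.0013 0.1611]
side rake [0.1249 0.0003 0.1293]
side rake_tips [0.1219 0.0034 0.157 ]
bar [[ 0.1019 -0.0935  0.0923]
 [ 0.1207  0.0001  0.1206]
 [ 0.1562  0.0924  0.2964]]
handle dz/dx [ 1.3173 -0.0368]
shift [ -5.5 363.4  -1.6] twist 0.0 yaw -3.69
```

```bash
python3 -m inch '[[[0,18,-5,0],[0,50,-10,0],[0,88,-10,0],[0,126,-10,0],[-2,164,-10,0]]]'; python3 -m inch '[[[-1,38,0,0],[-2,76,0,0],[-3,114,0,0],[-4,150,0,0],[-4,178,0,0]]]'; python3 -m inch '[[[0,13,0,0],[0,20,0,0],[0,21,0,0],[0,21,0,0],[0,21,0,0]]]';  python3 -m inch '[[[0,0,0,0],[0,0,0,0],[0,0,0,0],[0,0,0,0],[0,0,0,0]]]'; python3 -c "
from h import *
plan([.4542,-.3244,.19],-3.69)
s=get_state(); R=np.array(s['tcp_rot'])
for n in('scene','side'):
    cap(n); print([np.round(r['location'],3) for r in eyes.spot_point(n,'rake')[:1]+eyes.spot_point(n,'rest_seat')[:1]+eyes.spot_point(n,'rest')[:1]])
"
```

```text
time: 17.82
tcp_pos: [0.4706, -0.1272, 0.3126]
tcp_rot: [[0.998, -0.063, 0.001], [-0.063, -0.998, -0.0], [0.001, 0.0, -1.0]]
ft_force: [0.7, -0.1, -1.5]
gripper_width: 0.238
grasp_force: 117.7
time: 18.23
tcp_pos: [0.4539, -0.3066, 0.3124]
tcp_rot: [[0.998, -0.067, -0.0], [-0.067, -0.998, -0.002], [-0.0, 0.002, -1.0]]
ft_force: [0.0, -0.1, -0.7]
gripper_width: 0.24
grasp_force: 117.6
time: 18.65
tcp_pos: [0.4545, -0.3217, 0.3123]
tcp_rot: [[0.998, -0.061, 0.0], [-0.061, -0.998, 0.002], [0.0, -0.002, -1.0]]
ft_force: [-0.2, 0.2, -1.3]
gripper_width: 0.242
grasp_force: 117.7
time: 19.07
tcp_pos: [0.4538, -0.3237, 0.3124]
tcp_rot: [[0.998, -0.064, 0.0], [-0.064, -0.998, 0.0], [0.0, -0.0, -1.0]]
ft_force: [0.2, 0.2, -2.3]
gripper_width: 0.239
grasp_force: 117.7
shift [  0.4   0.7 122.4] twist 0.0 yaw -3.67
[array([ 0.576, -0.334,  0.18 ]), array([ 0.578, -0.336,  0.064]), array([ 0.576, -0.332,  0.004])]
[array([ 0.577, -0.33 ,  0.183]), array([ 0.57 , -0.332,  0.062]), array([0.599, 0.034, 0.017])]
```

Now straight down, slowly at the end.

```bash
python3 -m inch '[[[0,1,15,0],[0,1,35,0],[0,1,55,0],[0,1,72,0],[0,1,80,0]]]'; python3 -m inch '[[[0,0,8,0],[0,0,16,0],[0,0,23,0],[0,0,29,0],[0,0,33,0]]]'; python3 -m inch '[[[0,0,3,0],[0,0,6,0],[0,0,8,0],[0,0,9,0],[0,0,9,0]]]'; python3 -c "
from h import *
plan([.4542,-.3244,.19],-3.69)"
```

```text
time: 19.88
tcp_pos: [0.4526, -0.3242, 0.2302]
tcp_rot: [[0.998, -0.064, -0.003], [-0.064, -0.998, 0.002], [-0.003, -0.002, -1.0]]
ft_force: [0.6, -0.3, -1.3]
gripper_width: 0.242
grasp_force: 117.7
time: 20.3
tcp_pos: [0.4538, -0.325, 0.1989]
tcp_rot: [[0.998, -0.064, 0.0], [-0.064, -0.998, -0.0], [0.0, 0.0, -1.0]]
ft_force: [0.3, -0.0, -1.2]
gripper_width: 0.24
grasp_force: 117.7
time: 20.72
tcp_pos: [0.4543, -0.3251, 0.1906]
tcp_rot: [[0.998, -0.064, 0.001], [-0.064, -0.998, -0.001], [0.001, 0.0, -1.0]]
ft_force: [0.7, -0.2, -1.3]
gripper_width: 0.238
grasp_force: 117.8
shift [-0.1 -0.7  0.6] twist 0.0 yaw -3.68
```

```bash
python3 -m inch '[[[0,-0.5,1,0],[0,-0.5,1.5,0],[0,-0.5,1.5,0],[0,-0.5,1.5,0],[0,-0.5,1.5,0]]]' - 20; python3 -m inch '[[[0,0,0,0],[0,0,0,0],[0,0,0,0],[0,0,0,0],[0,0,0,0]]]' -1 20; python3 -m inch '[[[0,0,0,0],[0,0,0,0],[0,0,0,0],[0,0,0,0],[0,0,0,0]]]' -1;
```

```text
time: 21.13
tcp_pos: [0.4542, -0.3251, 0.19]
tcp_rot: [[0.998, -0.064, 0.002], [-0.064, -0.998, -0.001], [0.002, 0.001, -1.0]]
ft_force: [-1.8, -1.2, 4.7]
gripper_width: 0.243
grasp_force: 118.8
time: 21.55
tcp_pos: [0.4536, -0.3244, 0.1887]
tcp_rot: [[0.998, -0.064, -0.0], [-0.064, -0.998, 0.0], [-0.0, -0.0, -1.0]]
ft_force: [0.3, 1.0, -0.8]
gripper_width: 0.925
grasp_force: 0.0
time: 21.97
tcp_pos: [0.4537, -0.3244, 0.1888]
tcp_rot: [[0.998, -0.064, -0.0], [-0.064, -0.998, 0.0], [-0.0, -0.0, -1.0]]
ft_force: [0.3, 0.8, -0.4]
gripper_width: 1.0
grasp_force: 0.0
```

```bash
python3 -m inch '[[[0,0,-15,0],[0,0,-45,0],[0,0,-80,0],[0,0,-105,0],[0,0,-115,0]]]'; python3 -m inch '[[[0,0,0,0],[0,0,0,0],[0,0,0,0],[0,0,0,0],[0,0,0,0]]]'; python3 - <<'E'
from h import *
np.set_printoptions(precision=4,suppress=True)
s,c,P=wrist(); save(c,'w9.png')
A=P[eyes.regions_of('wrist','rake')[0]['pixels']&(c['z_map']>0)]
b=A[(A[:,2]>.05)&(A[:,2]<.075)]; print(np.percentile(b,[1,50,99],axis=0).ravel(),np.polyfit(b[:,1],b[:,0],1)); n=A[A[:,2]>.12]; print(np.polyfit(n[:,0],n[:,1],1))
t=A[(A[:,2]>.22)]; print(np.median(t,0))
print([np.round(r['location'],3) for r in eyes.spot_point('wrist','rake')[:1]+eyes.spot_point('wrist','rest_seat')[:1]])
profile()
E
```

```text
time: 22.38
tcp_pos: [0.4552, -0.3257, 0.3078]
tcp_rot: [[0.998, -0.064, 0.006], [-0.064, -0.998, -0.004], [0.006, 0.003, -1.0]]
ft_force: [0.3, -1.3, -0.6]
gripper_width: 1.0
grasp_force: 0.0
time: 22.8
tcp_pos: [0.4531, -0.324, 0.3023]
tcp_rot: [[0.998, -0.064, -0.002], [-0.064, -0.998, 0.002], [-0.003, -0.001, -1.0]]
ft_force: [0.1, -0.5, -0.5]
gripper_width: 1.0
grasp_force: 0.0
[ 0.5639 -0.4259  0.0629  0.5761 -0.3288  0.0693  0.5884 -0.2412  0.0722] [0.0678 0.5987]
[-0.0665 -0.295 ]
[ 0.45   -0.3247  0.2292]
[array([ 0.576, -0.331,  0.065]), array([ 0.571, -0.334,  0.061])]
scene 0.47 n 120 med [51. -9. 21.] ztop 24.0 y [-66.  46.] slope 0.0 x@0 51.0 rgb [181. 153. 118.]
scene 0.43 n 67 med [84. -2. 20.] ztop 23.0 y [-62.  41.] slope 0.01 x@0 84.0 rgb [173. 142. 103.]
scene 0.42 n 41 med [ -9. -29.  21.] ztop 23.0 y [-60.  16.] slope 0.0 x@0 -10.0 rgb [212. 177. 129.]
side 0.67 n 128 med [-5. -6. 24.] ztop 26.0 y [-54.  39.] slope 0.02 x@0 -5.0 rgb [153. 120.  79.]
side 0.65 n 91 med [25.  3. 23.] ztop 26.0 y [-54.  40.] slope 0.03 x@0 25.0 rgb [107.  66.  35.]
side 0.65 n 120 med [87. -9. 22.] ztop 26.0 y [-57.  34.] slope 0.01 x@0 88.0 rgb [121.  93.  59.]
side 0.47 n 84 med [-35.  -1.  23.] ztop 25.0 y [-50.  37.] slope 0.01 x@0 -34.0 rgb [125.  77.  39.]
```

View pics/w9.png

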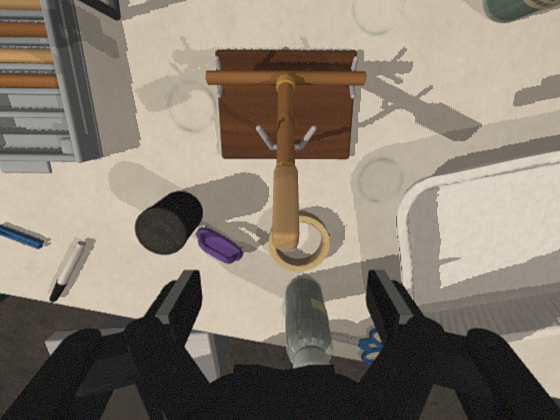

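The rake lies in its rest (bar at row 77, columns 207–365), at the same pose I measured before lifting it. The dowels lie in their grooves at the left edge of the picture. I am handing in.

```bash
python3 -c "
from cell import ticket
print(ticket.hand_in())"
```

```text
the job is handed in; nothing more can be done
None
```

By the camera measurements, all five dowels lie in separate grooves, the rake is back in its rest and released, and the job was handed in at about 23 s; the hand-in returned no verdict.

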